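Unscrew the tall sample bottle and lay its cap in the tray

TASK

Open the taller of the two square sample bottles for sampling: unscrew its black cap (turn it anticlockwise, regrasping as often as needed) until the thread lets go, then lift the cap away and set it down flat, open side down, inside the steel tray. The bottle must stay standing in its bay - do not pull it up by a cap that is still threaded - and the lower bottle, the bench timer and the round reagent bottle are to be left as they are.

Things in the scene. Friction and masses are not known exactly. Their poses are not given: they have to be found in the camera images.
- cap_center (a point): centre of the round black ribbed screw cap of the taller bottle: 60 mm diameter, 34 mm high, flat top, 45 g. The point lies 17 mm below its top and 17 mm above its lower edge. Right-hand thread, 12 mm of rise per turn, free after 1.1 to 1.3 turns anticlockwise (seen from above), when the cap has risen about 14 mm
- cap: the same cap, origin at the centre of its lower edge, z up. How tightly it is screwed home varies: from loose to about 0.4 N m to crack it, so grip firmly; then it turns easily, with about 1.2 mm of axial play, and stays where it is when let go. Pulled up while still threaded with more than about 6 N it brings the bottle along; free of the thread it lifts with its own weight
- bottle: the taller bottle, white plastic, square 76 x 76 mm, body 100 mm high, round neck to its rim at 150 mm, 0.6 to 0.9 kg; origin at the centre of its underside. With the cap home, the cap's centre is 137 mm and its top 154 mm above this origin. It stands loose, 1.5 mm play per side, in a square bay of the rack, which keeps it from turning but does not hold it down
- rack: grey plastic rack fixed to the bench, 91 mm (x) by 176 mm (y), walls 44 mm high, origin at the centre of its underside; two square bays, 79 mm inside, side by side along y with centres at y = +42.5 and -42.5 mm, floor 8 mm above the bench. Which bottle stands in which bay varies
- low_bottle: the lower bottle in the other bay, same square plastic body but only 62 mm high, with a closed black cap 52 mm across whose top is 113 mm above the origin at the centre of its underside
- tray_floor (a point): centre of the inner floor, 3 mm above the bench, of the steel instrument tray: 120 mm (x) by 150 mm (y) outside, 3 mm walls, rim 16 mm above the bench, loose, 0.45 kg; the axes follow its sides, z up
- bench_timer: flat white bench timer, 60 x 68 x 18 mm, origin at the centre of its underside; not to be disturbed
- buffer_bottle: round reagent bottle 56 mm across and 103 mm high, origin at the centre of its underside; not to be disturbed
Not all that is in view belongs to the job. What is meant by the cap is not green, and is the larger of those in its own colour.

How it is judged:
By the outcome, as a careful person would: the job done as asked, in the order asked, and still so for the second after the job is handed in, with the robot touching nothing.
It also fails if it takes over 72 s, if anything falls off the work surface, if the arm or the gripper's body presses on something with over 40 N, if the wrist force passes 120 N, or if a joint passes its speed limit or range.

ROBOT

A 7-joint arm with a two-finger parallel gripper is mounted at the origin on a cart in front of the work surface, level with it; the furniture and walls round the work are solid. World frame = base frame: x ahead of the robot, y to its left, z up, the work surface at z = 0. Lengths are in mm, angles in degrees, forces in N, time in s.
With the tool pointing down it reaches from about 350 to 900 mm from the base axis. Payload 8.1 kg.
Tool frame: the origin (TCP) lies midway between the tips of the shut fingers; the grasp point (between the pads) lies 19 mm behind it (grasp_offset is the z of the grasp point in the tool frame, in mm); z points along the fingers, y is the line along which they close (so a half turn about z gives the same grasp; the last joint's range is limited). The gripper opens to 92 mm and grips with 3 to 60 N. Pads are 19 mm wide; open, the fingers measure 130 mm over their backs; the gripper's body (75 mm by 190 mm) begins 47 mm behind the grasp point.
Start: joints at [63.392, 24.895, 1.432, 90.138, -0.665, 64.973, -4.303], TCP at [221.202, -584.562, 190.842] pointing down, gripper open.
Joint ranges: [-149.89, 149.89], [-25.12, 119.58], [-72.63, 75.52], [4.76, 147.25], [-75.54, 255.54], [6.69, 114.76], [-157.13, 157.13]. Speed limits (degrees/s): [127.2, 127.2, 172.46, 172.46, 180, 180, 180].

INTERFACE

Orientations are given as [roll, pitch, yaw] about the fixed x, y, z axes, in that order (R = Rz(yaw) Ry(pitch) Rx(roll)).
In Python, from cell import * gives the robot as it stands.
- The arm moves only by the tool move_arm, never from a script. Its arguments are lists of equal length, an entry for each row: "translation": the shift along the world's x, y, z in m, a list of three; "spin": the turn about the world's z in rad. A call has exactly 8 rows; each row is the pose to reach, as a shift and turn from the pose commanded when the call began; what a row does not reach only later rows make up. A row lasts 1/10 s, in which the tool goes at most 50 mm and 8.59 degrees, less where a joint would pass 70% of its speed; a pose out of reach is approached as far as the arm can. A call with a gripper value outside its range is refused whole. "fingers" is the finger opening in m, from 0 to 0.0918, set as the call begins (left out, the last holds). The fingers move at their own pace and stop on an object; "grip_force" is the grip in N (left out, the last holds). Time passes only in rows, so rows that repeat a pose let the fingers close, or fill a call up. It gives the time, the measured TCP pose, the force, the opening and the grip force at its end, in the units of the state.
- read_state(): the state, without advancing time (a new reading comes with each control period).
- camera(name): name is "scene" or "side" or "wrist"; returns a dict with "color" (480x640x3 uint8, red, green, blue), "depth" (480x640 float32, mm along the optical axis (not along the pixel's ray), 0 where there is no reading), "K" (3x3 intrinsics, pixels), "eye" and "attitude" of the camera in the world. Camera axes: x right, y up, looking along -z (the intrinsics and any distortion apply to the point x, -y, -z); pixel columns grow to the right and rows downward; lengths in mm; the calibration is good to about 2 mm. A picture is of the moment at which its call begins.
- hand_in(): hands the job in; it is judged then, once.
The state is a dict: "t": time; "joints": joint angles; "dq": joint speeds; "joint_efforts": joint torques, N m; "ee_pos": TCP position; "tool_rot": TCP orientation; "force": force on the tool from outside, world axes, zero at the start; "ft_torque": the same for the moment, N m; "width": finger opening in mm; "gripper_force": force on a finger pad.
Only numpy, scipy, OpenCV 4.12 (cv2) and the standard library are available. Lean on these libraries where they do the work, as an engineer would, in place of code of your own. Each camera call takes 0.05 s, during which the arm holds its last target. There are 200 camera calls.

## Working session

There is one attempt and no reset: what is moved stays moved. The work goes in short steps, Python scripts to look and compute and a tool call to move; the robot and the scene stay as the last step left them, time stands still between calls to the robot, and variables do not carry over. Pictures are saved under pics/ and viewed, at most 10 in all, crops included, and the job is handed in when it is done.

Besides the shell and the picture viewer there is one more tool, called as name(argument=value, ...), one argument or row to a line, values as JSON. move_arm: Moves the arm, as the interface text tells. Its arguments: {"type":"object","properties":{"translation":{"type":"array","items":{"type":"array","items":{"type":"number"}}},"spin":{"type":"array","items":{"type":"number"}},"fingers":{"type":"number"},"grip_force":{"type":"number"}},"required":["translation","spin"]}

```bash
mkdir -p pics; cat > h.py <<'E'
from cell import *
import numpy as np, cv2
from scipy.spatial.transform import Rotation as R
def cloud(n):
    c=camera(n); d=c["depth"]; K=np.array(c["K"]); v,u=np.mgrid[0:480,0:640]
    P=np.stack([(u-K[0,2])/K[0,0]*d,-(v-K[1,2])/K[1,1]*d,-d],-1)
    a=np.array(c["attitude"])
    M=a if a.shape==(3,3) else R.from_euler("xyz",a,degrees=True).as_matrix()
    W=P@M.T+np.array(c["eye"]); W[d==0]=np.nan
    return c,W
def save(c,n): cv2.imwrite(f"pics/{n}.png",c["color"][:,:,::-1])
E
python3 - <<'E'
from h import *
ims=[]
for n in["scene","side"]:
    c,W=cloud(n); np.savez(n,W=W,c=c["color"]); ims.append(c["color"]); print(n,c["eye"],c["attitude"],{k:v for k,v in c.items() if k not in("color","depth")}.keys())
    save(c,n)
print(read_state())
E
```

```text
scene [-94.18120889 423.16635677 460.54530435] [  65.07588707    1.07838589 -125.00012272] dict_keys(['K', 'eye', 'attitude'])
side [-30.55804825 107.77185209 725.6613075 ] [  45.43574744    1.11424037 -100.2250138 ] dict_keys(['K', 'eye', 'attitude'])
{'t': 0.1, 'joints': array([63.39312319, 24.93330298,  1.43173759, 90.18273585, -0.66531239,
       64.97520679, -4.30223052]), 'dq': array([-0.05558626, -0.18942434, -0.04703353, -0.15496193,  0.05126099,
        0.03230829, -0.06209218]), 'joint_efforts': array([ 4.63617558e-03, -6.69129324e+01,  9.88549255e-01, -3.15144360e+01,
       -6.05709921e-02,  3.74297448e-02,  5.08525522e-05]), 'ee_pos': array([ 220.97088379, -584.08563013,  190.12230726]), 'tool_rot': array([-1.79917396e+02,  7.28744960e-03,  2.07239877e+01]), 'force': array([-0.40449102,  0.25151664,  0.00223157]), 'ft_torque': array([0.01178933, 0.01405464, 0.016336  ]), 'gripper_force': 0.0, 'width': 92.04351499943328}
```

View pics/scene.png

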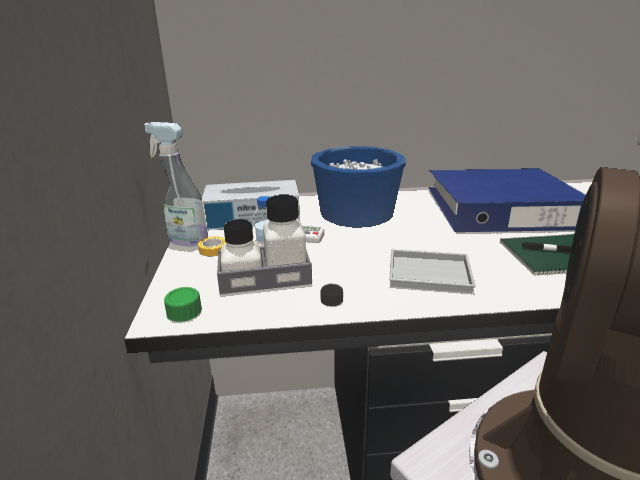

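View pics/side.png

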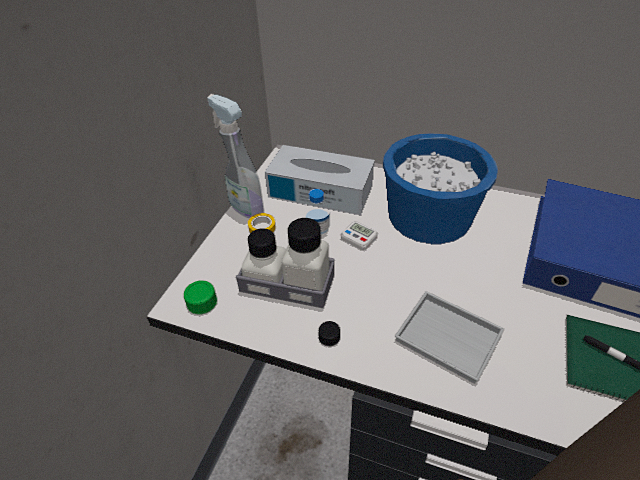

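The taller bottle's cap is at scene (283,208) / side (304,235), the tray at scene (430,270) / side (450,335). The timer is at side (358,235), and the buffer bottle (blue cap) is just behind the rack at side (317,212).

```bash
python3 - <<'E'
import numpy as np,cv2
for n,cap,low,tr,bx,extra in[("side",(304,235),(262,243),(450,335),None,dict(timer=(358,235),buf=(316,194),tissue=(320,165),bucket=(440,145),small=(329,330),spraytop=(225,105))),("scene",(283,208),(238,232),(430,270),None,dict(buf=(264,201)))]:
    f=np.load(n+".npz");W=f["W"]
    for nm,(u,v) in dict(cap=cap,low=low,tray=tr).items():
        s=W[v-30:v+30,u-25:u+25].reshape(-1,3); col=f["c"][v-30:v+30,u-25:u+25].reshape(-1,3).max(1)
        if nm!="tray":
            z0=162 if nm=="cap" else 121
            m=(col<75)&(abs(s[:,2]-z0)<8)
            q=s[m]; print(n,nm,m.sum(),np.nanmedian(q,0).round(1),cv2.minEnclosingCircle(q[:,:2].astype(np.float32)))
        else: print(n,nm,W[v,u])
    for k,(u,v) in extra.items(): print(n,k,W[v,u].round())
    # tray floor: connected region, rim
    u,v=tr; s=W[v-60:v+60,u-75:u+75].reshape(-1,3)
    c=f["c"][v-60:v+60,u-75:u+75].reshape(-1,3).max(1)
    for lo,hi in((12,20),):
        m=(s[:,2]>lo)&(s[:,2]<hi);q=s[m].astype(np.float32);print(m.sum(),cv2.minAreaRect(q[:,:2]))
    # rack
    s=W.reshape(-1,3); m=(abs(s[:,2]-44)<3)
    cc=W[cap[1],cap[0]]; m&=np.hypot(s[:,0]-cc[0],s[:,1]-cc[1])<170
    col=f["c"].reshape(-1,3).max(1); m&=(col<140)
    q=s[m].astype(np.float32);print("rack",m.sum(),cv2.minAreaRect(q[:,:2]) if m.sum() else "")
E
```

```text
side cap 657 [567.4  41.7 161. ] ((570.869384765625, 41.315208435058594), 29.619897842407227)
side low 455 [603.  118.8 119.9] ((606.1121826171875, 119.74329376220703), 26.54737663269043)
side tray [ 408.48345617 -195.13361884    1.34368295]
side timer [681. -88.  17.]
side buf [736.  -7. 101.]
side tissue [929. -49.  35.]
side bucket [ 812. -304.  134.]
side small [446.  21.  23.]
side spraytop [839. 153. 270.]Traceback (most recent call last):
  File "<stdin>", line 16, in <module>
cv2.error: OpenCV(4.12.0) /io/opencv/modules/imgproc/src/convhull.cpp:143: error: (-215:Assertion failed) total >= 0 && (depth == CV_32F || depth == CV_32S) in function 'convexHull'
```

```bash
python3 - <<'E'
import numpy as np,cv2
for n,tr,cap,r in [("side",(450,335),(567,42),(60,75)),("scene",(430,270),(567,42),(40,60))]:
    f=np.load(n+".npz");W=f["W"];u,v=tr
    Wt=W[v-r[0]:v+r[0],u-r[1]:u+r[1]].reshape(-1,3); c=f["c"][v-r[0]:v+r[0],u-r[1]:u+r[1]].reshape(-1,3)
    print(n,np.isnan(Wt[:,0]).mean(),np.nanpercentile(Wt[:,2],[0,50,95,99,100]))
    for nm,m in dict(rim=(Wt[:,2]>9)&(Wt[:,2]<22),grey=(c.max(1)<205)&(c.min(1)>80)&np.isfinite(Wt[:,0])).items():
        q=np.ascontiguousarray(Wt[m][:,:2],dtype=np.float32)
        if len(q)>5: print(nm,len(q),cv2.minAreaRect(q.reshape(-1,1,2)))
    s=W.reshape(-1,3); col=f["c"].reshape(-1,3).max(1)
    m=(abs(s[:,2]-44)<4)&(np.hypot(s[:,0]-580,s[:,1]-80)<130)&(col<140)
    q=np.ascontiguousarray(s[m][:,:2],dtype=np.float32);print("rack",len(q),cv2.minAreaRect(q.reshape(-1,1,2)) if len(q)>5 else "")
    for z0,(x,y) in((161,(570,41)),(120,(606,120))):
        m=(abs(s[:,2]-z0)<6)&(np.hypot(s[:,0]-x,s[:,1]-y)<45)&(col<80)
        q=np.ascontiguousarray(s[m][:,:2],dtype=np.float32);print(np.median(s[m][:,2]),cv2.minEnclosingCircle(q.reshape(-1,1,2)))
E
```

```text
side 0.0044444444444444444 [-18.57713326   0.45443062  14.74973215  19.08281916  21.61595312]
rim 1184 ((454.3074951171875, -239.0592041015625), (156.00051879882812, 266.3735656738281), 45.04698944091797)
grey 17570 ((420.84808349609375, -213.34942626953125), (313.5789489746094, 265.7433166503906), 78.30029296875)
rack 591 ((587.1973266601562, 80.24552154541016), (175.46670532226562, 93.4559326171875), 65.21417236328125)
161.0111999136808 ((571.0948486328125, 41.29750061035156), 29.441213607788086)
119.91731763696083 ((606.1121826171875, 119.74329376220703), 26.54737663269043)
scene 0.0040625 [-2.01776342  1.31512001 17.09077474 19.66842569 21.49462203]
rim 1012 ((404.8653869628906, -188.67898559570312), (155.2657470703125, 130.01080322265625), 44.67781066894531)
grey 3077 ((445.791259765625, -260.01531982421875), (179.53921508789062, 324.9176025390625), 30.287466049194336)
rack 485 ((586.491943359375, 82.361572265625), (175.328369140625, 91.92086791992188), 64.7203140258789)
161.65785576584557 ((568.7463989257812, 44.78925323486328), 28.71726417541504)
120.77807662786344 ((604.7676391601562, 120.7978515625), 25.205686569213867)
```

Cap at about (569.5, 43) with its top at 162 (expected 162). The rack gives the same answer: centre (587, 81), long axis at 65°. The tray centre is about (405, -189), turned 45°. I'm setting out to a point above the cap.

move_arm(
  translation=[
    [0.02,0.035,0.01],
    [0.04,0.074,0.02],
    [0.062,0.113,0.03],
    [0.084,0.152,0.04],
    [0.106,0.191,0.05],
    [0.128,0.23,0.06],
    [0.15,0.27,0.07],
    [0.17,0.31,0.07],
  ],
  spin=[-0.07,-0.14,-0.21,-0.28,-0.35,-0.42,-0.49,-0.56],
)

```text
t: 0.9
ee_pos: [392.4, -273.0, 262.0]
tool_rot: [180.0, -0.1, -11.5]
force: [0.8, 0.3, 0.0]
width: 91.7
gripper_force: 0.0
```

move_arm(
  translation=[
    [0.022,0.039,0],
    [0.044,0.078,0],
    [0.066,0.118,0],
    [0.088,0.158,0],
    [0.11,0.197,0],
    [0.132,0.236,0],
    [0.155,0.275,0],
    [0.165,0.3,0],
  ],
  spin=[-0.07,-0.14,-0.21,-0.28,-0.35,-0.42,-0.49,-0.56],
)

```text
t: 1.7
ee_pos: [557.2, 29.2, 260.3]
tool_rot: [-180.0, 0.1, -43.4]
force: [0.2, -0.9, -0.0]
width: 91.8
gripper_force: 0.0
```

```bash
python3 - <<'E'
from h import *
s=read_state();print(s["t"],s["ee_pos"],s["tool_rot"],s["joints"].round(1))
c,W=cloud("wrist");save(c,"w1")
s=W.reshape(-1,3);col=c["color"].reshape(-1,3).max(1)
m=(abs(s[:,2]-162)<6)&(np.hypot(s[:,0]-570,s[:,1]-43)<45)&(col<80)
q=np.ascontiguousarray(s[m][:,:2],dtype=np.float32);print(len(q),np.median(s[m],0),cv2.minEnclosingCircle(q.reshape(-1,1,2)) if len(q)>5 else "")
E
```

```text
1.7 [557.18617872  29.1954309  260.27753716] [-1.79966776e+02  6.87886094e-02 -4.34369209e+01] [   1.3   16.6  -12.8   92.7    3.8   71.1 -145.6]
4286 [573.95909953  40.0438721  160.99740205] ((573.2811279296875, 41.19041061401367), 30.124980926513672)
```

View pics/w1.png

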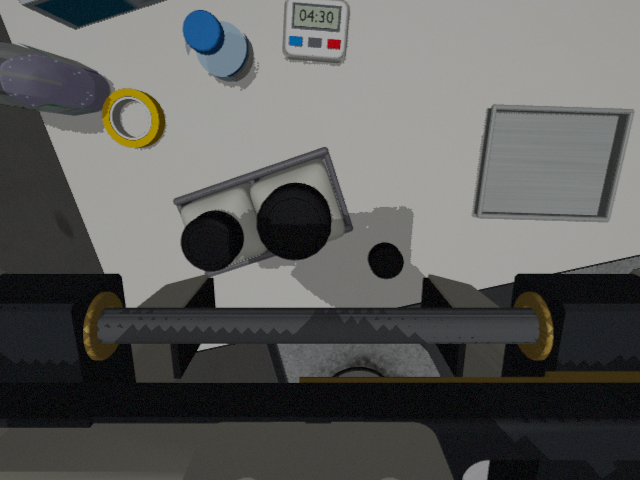

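The wrist view shows the cap at pixel (293,220), which puts it at (573, 41). The low cap is at (212,240) and the tray at right (553,163). Averaging the three estimates gives (571.5, 42).

move_arm(
  translation=[
    [0.008,0.008,-0.02],
    [0.015,0.016,-0.045],
    [0.015,0.016,-0.07],
    [0.015,0.016,-0.08],
    [0.015,0.016,-0.08],
    [0.015,0.016,-0.08],
    [0.015,0.016,-0.08],
    [0.015,0.016,-0.08],
  ],
  spin=[0,0,0,0,0,0,0,0],
  fingers=0.0918,
  grip_force=40,
)

```text
t: 2.55
ee_pos: [571.8, 41.4, 182.0]
tool_rot: [-179.9, -0.1, -43.5]
force: [0.6, 0.8, 0.3]
width: 91.7
gripper_force: 0.0
```

move_arm(
  translation=[
    [0,0.0005,-0.015],
    [0,0.0005,-0.03],
    [0,0.0005,-0.045],
    [0,0.0005,-0.054],
    [0,0.0005,-0.054],
    [0,0.0005,-0.054],
    [0,0.0005,-0.054],
    [0,0.0005,-0.054],
  ],
  spin=[0,0,0,0,0,0,0,0],
)

```text
t: 3.35
ee_pos: [571.7, 42.0, 127.6]
tool_rot: [-179.9, -0.0, -43.4]
force: [-0.5, 0.1, 0.2]
width: 92.0
gripper_force: 0.0
```

move_arm(
  translation=[
    [0,0,0],
    [0,0,0],
    [0,0,0],
    [0,0,0],
    [0,0,0],
    [0,0,0],
    [0,0,0],
    [0,0,0],
  ],
  spin=[0,0,0,0,0,0,0,0],
  fingers=0.05,
)

```text
t: 4.15
ee_pos: [571.2, 42.0, 126.8]
tool_rot: [180.0, 0.0, -43.4]
force: [-0.9, -0.4, -0.6]
width: 50.1
gripper_force: 0.0
```

```bash
python3 - <<'E'
from h import *
s=read_state();print(s["width"],s["gripper_force"],s["force"])
a=camera("scene")["color"][150:330,170:400];b=camera("side")["color"][170:350,190:420]
im=np.hstack([cv2.resize(x,None,fx=1.7,fy=1.7) for x in(a,b)])
cv2.imwrite("pics/g1.png",im[:,:,::-1])
E
```

```text
50.05004391483839 0.0 [-0.94518977 -0.40300126 -0.55542584]
```

View pics/g1.png

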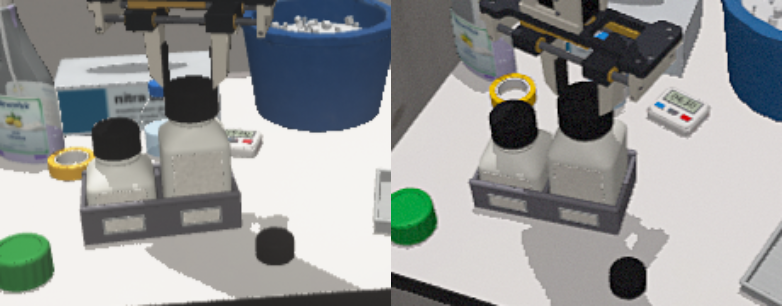

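The picture shows the fingers behind the cap (away from the camera) rather than round it. I'll measure the offset.

```bash
python3 - <<'E'
from h import *
for n,(r0,r1,c0,c1) in dict(scene=(150,330,170,400),side=(170,350,190,420)).items():
    c,W=cloud(n); S=W[r0:r1,c0:c1].reshape(-1,3)
    for lo,hi in((128,145),(145,158),(158,164),(168,180),(180,195),(195,215)):
        q=S[(S[:,2]>lo)&(S[:,2]<hi)&(np.hypot(S[:,0]-571,S[:,1]-42)<100)]
        d=np.array([.687,.727]);e=np.array([.727,-.687])
        a=(q[:,:2]-[571,42])@d;b=(q[:,:2]-[571,42])@e
        h=[(k,int((abs(a-k)<5).sum()),round(float(np.median(b[abs(a-k)<5])))) for k in range(-80,81,10) if (abs(a-k)<5).sum()>3]
        print(n,lo,hi,h)
E
```

```text
scene 128 145 [(-30, 32, -3), (-20, 52, -18), (-10, 45, -24), (0, 42, -27), (10, 40, -26), (20, 30, -22), (30, 10, -13)]
scene 145 158 [(-30, 21, -7), (-20, 47, -18), (-10, 45, -25), (0, 35, -27), (10, 32, -26), (20, 26, -22), (30, 10, -13)]
scene 158 164 [(-30, 7, -7), (-20, 41, -12), (-10, 65, -3), (0, 71, -1), (10, 71, -3), (20, 59, -3), (30, 8, -9)]
scene 168 180 [(-40, 13, -12), (-30, 31, -12), (-20, 5, -9), (30, 47, -9), (40, 17, -11)]
scene 180 195 [(-40, 40, -11), (-30, 42, -11), (30, 59, -10), (40, 34, -11)]
scene 195 215 [(-40, 70, -11), (-30, 55, -11), (-20, 7, -9), (30, 83, -10), (40, 58, -11)]
side 128 145 [(-30, 63, -2), (-20, 59, -18), (-10, 41, -25), (0, 27, -27), (10, 23, -26), (20, 11, -21)]
side 145 158 [(-30, 33, -4), (-20, 47, -18), (-10, 32, -25), (0, 28, -27), (10, 16, -26), (20, 5, -20)]
side 158 164 [(-30, 10, -10), (-20, 42, -14), (-10, 88, -10), (0, 119, -3), (10, 117, -1), (20, 93, 0), (30, 15, -2)]
side 168 180 [(-40, 20, -8), (-30, 23, -11), (20, 8, -4), (30, 51, -8), (40, 9, -11)]
side 180 195 [(-40, 64, -7), (-30, 28, -11), (20, 16, 0), (30, 58, -9), (40, 23, -11)]
side 195 215 [(-40, 59, -8), (-30, 20, -12), (20, 13, -5), (30, 71, -10), (40, 35, -11)]
```

```bash
python3 - <<'E'
from h import *
st=read_state();print(st["ee_pos"],st["tool_rot"],st["joints"].round(2))
d=np.array([.687,.727]);e=np.array([.727,-.687])
out=[]
for n,(r0,r1,c0,c1) in dict(scene=(150,250,220,320),side=(150,270,250,370)).items():
    c,W=cloud(n); S=W[r0:r1,c0:c1]; 
    rel=S[...,:2]-[571,42];a=rel@d;b=rel@e
    m=(abs(b)<16)&(abs(a)>20)&(abs(a)<60)&(S[...,2]>125)
    for sg in(-1,1):
        for z in range(125,215,5):
            k=m&(a*sg>0)&(abs(S[...,2]-z)<2.5)
            if k.sum()>2: print(n,sg,z,k.sum(),(a[k]*sg).min().round(),(a[k]*sg).max().round(),np.median(b[k]).round(),c["color"][r0:r1,c0:c1][k].mean().round())
    out.append(cv2.resize(c["color"][r0:r1,c0:c1],(400,400),interpolation=cv2.INTER_CUBIC))
cv2.imwrite("pics/g2.png",np.hstack(out)[:,:,::-1])
E
```

```text
[571.17932233  41.97199564 126.83352293] [ 1.79996264e+02  2.32101632e-03 -4.34451791e+01] [  -0.32   24.36  -12.63  101.34    6.32   54.99 -148.95]
scene -1 130 7 24.0 29.0 -6.0 67.0
scene -1 135 16 21.0 29.0 -8.0 43.0
scene -1 140 18 21.0 29.0 -9.0 46.0
scene -1 145 15 21.0 28.0 -7.0 48.0
scene -1 150 11 23.0 28.0 -8.0 34.0
scene -1 155 12 23.0 28.0 -7.0 34.0
scene -1 160 15 21.0 27.0 -10.0 40.0
scene -1 165 10 21.0 30.0 -11.0 90.0
scene -1 170 10 24.0 34.0 -11.0 122.0
scene -1 175 26 24.0 41.0 -11.0 126.0
scene -1 180 25 25.0 41.0 -11.0 130.0
scene -1 185 29 25.0 41.0 -10.0 130.0
scene -1 190 30 26.0 42.0 -11.0 131.0
scene -1 195 28 26.0 42.0 -10.0 131.0
scene -1 200 30 24.0 43.0 -10.0 124.0
scene -1 205 35 25.0 43.0 -11.0 124.0
scene -1 210 29 25.0 43.0 -11.0 123.0
scene 1 135 4 25.0 28.0 -13.0 36.0
scene 1 140 4 24.0 27.0 -14.0 36.0
scene 1 145 3 27.0 31.0 -12.0 72.0
scene 1 150 5 26.0 29.0 -13.0 74.0
scene 1 155 4 26.0 28.0 -13.0 37.0
scene 1 160 15 20.0 29.0 -10.0 39.0
scene 1 165 25 21.0 31.0 -1.0 56.0
scene 1 170 22 25.0 38.0 -10.0 82.0
scene 1 175 29 26.0 41.0 -11.0 97.0
sc
[... 548 characters left out ...]
0 10 25.0 36.0 -11.0 122.0
side -1 175 20 25.0 42.0 -11.0 117.0
side -1 180 31 25.0 42.0 -10.0 118.0
side -1 185 31 25.0 43.0 -10.0 118.0
side -1 190 30 26.0 43.0 -10.0 120.0
side -1 195 31 26.0 43.0 -10.0 118.0
side -1 200 31 27.0 43.0 -11.0 120.0
side -1 205 20 27.0 44.0 -11.0 120.0
side -1 210 9 41.0 44.0 -9.0 118.0
side 1 160 28 20.0 27.0 -0.0 22.0
side 1 165 32 20.0 33.0 -2.0 45.0
side 1 170 27 24.0 37.0 -8.0 60.0
side 1 175 29 25.0 40.0 -8.0 72.0
side 1 180 29 25.0 42.0 -10.0 87.0
side 1 185 35 24.0 41.0 -9.0 74.0
side 1 190 29 24.0 42.0 -10.0 76.0
side 1 195 34 24.0 43.0 -10.0 78.0
side 1 200 36 24.0 43.0 -10.0 75.0
side 1 205 24 25.0 44.0 -10.0 75.0
side 1 210 33 24.0 43.0 -11.0 97.0
```

View pics/g2.png

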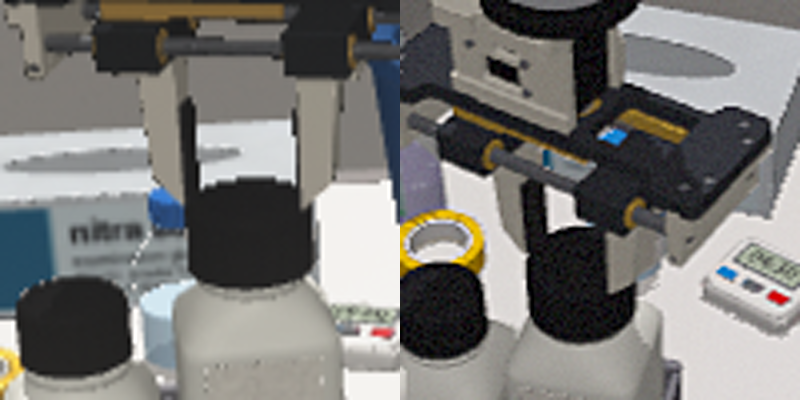

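The picture shows both fingertips ending at the cap's top (left crop (190,185) and (310,205)). The true tip height is therefore about 164, not the reported 127: the reported z reads about 37 mm low, while x and y agree. Next I raise, open, then descend by what the camera says.

move_arm(
  translation=[
    [0,0,0.01],
    [0,0,0.01],
    [0,0,0.01],
    [0,0,0.01],
    [0,0,0.01],
    [0,0,0.01],
    [0,0,0.01],
    [0,0,0.01],
  ],
  spin=[0,0,0,0,0,0,0,0],
  fingers=0.082,
)

```text
t: 5.25
ee_pos: [571.2, 41.9, 136.8]
tool_rot: [180.0, 0.0, -43.4]
force: [0.2, -0.2, -0.6]
width: 82.0
gripper_force: 0.0
```

move_arm(
  translation=[
    [0,0,-0.008],
    [0,0,-0.016],
    [0,0,-0.024],
    [0,0,-0.032],
    [0,0,-0.038],
    [0,0,-0.044],
    [0,0,-0.044],
    [0,0,-0.044],
  ],
  spin=[0,0,0,0,0,0,0,0],
)

```text
t: 6.05
ee_pos: [571.3, 42.0, 92.8]
tool_rot: [180.0, 0.0, -43.4]
force: [-0.6, 0.3, -0.5]
width: 81.6
gripper_force: 0.0
```

```bash
python3 - <<'E'
from h import *
st=read_state();print(st["ee_pos"],st["force"],st["width"])
out=[]
for n,(r0,r1,c0,c1) in dict(scene=(150,250,220,320),side=(150,270,250,370)).items():
    c,W=cloud(n); out.append(cv2.resize(c["color"][r0:r1,c0:c1],(400,400),interpolation=cv2.INTER_CUBIC))
cv2.imwrite("pics/g3.png",np.hstack(out)[:,:,::-1])
E
```

```text
[571.26150883  41.99411571  92.81860295] [-0.59615042  0.33297878 -0.45212038] 81.58894293821842
```

View pics/g3.png

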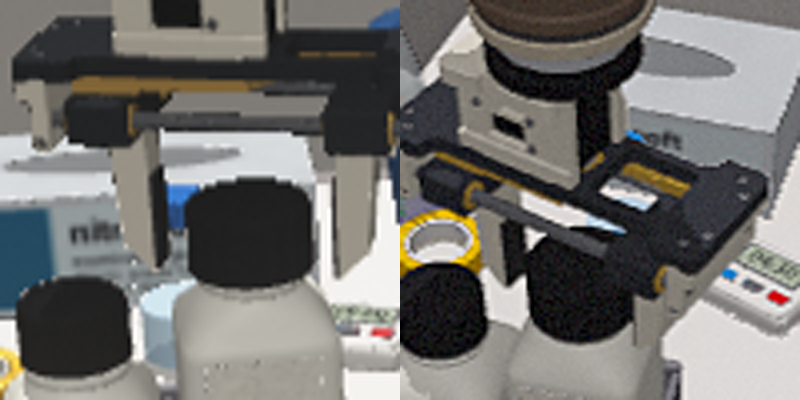

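The fingers now straddle the cap, with tips at crop rows 270–280, just above its lower edge. Closing.

move_arm(
  translation=[
    [0,0,0],
    [0,0,0],
    [0,0,0],
    [0,0,0],
    [0,0,0],
    [0,0,0],
    [0,0,0],
    [0,0,0],
  ],
  spin=[0,0,0,0,0,0,0,0],
  fingers=0.05,
  grip_force=45,
)

```text
t: 6.95
ee_pos: [571.3, 41.9, 93.0]
tool_rot: [-180.0, -0.0, -43.4]
force: [0.2, -0.3, 3.0]
width: 59.4
gripper_force: 45.0
```

move_arm(
  translation=[
    [0,0,0.0002],
    [0,0,0.0003],
    [0,0,0.0006],
    [0,0,0.0009],
    [0,0,0.0012],
    [0,0,0.0015],
    [0,0,0.0018],
    [0,0,0.002],
  ],
  spin=[0.08,0.18,0.3,0.44,0.58,0.73,0.88,1.03],
)

```text
t: 7.75
ee_pos: [570.9, 41.2, 94.5]
tool_rot: [180.0, 0.1, 15.9]
force: [-0.5, -1.9, -1.0]
width: 59.6
gripper_force: 45.0
```

```bash
python3 - <<'E'
from h import *
st=read_state();print(st)
E
```

```text
{'t': 7.75, 'joints': array([  9.79442951,  28.43484967, -26.99222124, 102.41395012,
        15.75396173,  52.94693734, -98.10156681]), 'dq': array([ 14.62791494,   3.73817752, -21.11284212,  -1.32741199,
        12.82705132,   3.66073828,  73.88240528]), 'joint_efforts': array([ -3.07849802, -64.74760294,  -6.5747644 , -27.25533485,
        -0.88868648,  -0.56968896,  -2.68498957]), 'ee_pos': array([570.87221334,  41.19819309,  94.46780908]), 'tool_rot': array([1.79968118e+02, 5.74563761e-02, 1.58914886e+01]), 'force': array([-0.48565478, -1.87823153, -1.01477688]), 'ft_torque': array([-0.37671239,  0.02305158,  0.01394909]), 'gripper_force': 44.99410039745271, 'width': 59.59922880916451}
```

move_arm(
  translation=[
    [0,0,0.0003],
    [0,0,0.0006],
    [0,0,0.0009],
    [0,0,0.0011],
    [0,0,0.0014],
    [0,0,0.0017],
    [0,0,0.002],
    [0,0,0.0021],
  ],
  spin=[0.14,0.29,0.44,0.59,0.74,0.89,1.03,1.1],
)

```text
t: 8.55
ee_pos: [571.4, 40.6, 96.7]
tool_rot: [180.0, 0.1, 78.8]
force: [0.5, -2.8, -0.2]
width: 59.7
gripper_force: 45.0
```

move_arm(
  translation=[
    [0,0,0.0003],
    [0,0,0.0006],
    [0,0,0.0009],
    [0,0,0.0011],
    [0,0,0.0014],
    [0,0,0.0017],
    [0,0,0.002],
    [0,0,0.0021],
  ],
  spin=[0.14,0.29,0.44,0.59,0.74,0.89,1.03,1.1],
)

```text
t: 9.35
ee_pos: [572.0, 40.7, 99.0]
tool_rot: [-180.0, 0.1, 141.8]
force: [2.4, -3.0, 1.3]
width: 59.7
gripper_force: 45.0
```

```bash
python3 - <<'E'
from h import *
st=read_state();print({k:st[k].round(2) for k in("joints","force","ft_torque","tool_rot")})
E
```

```text
{'joints': array([ 28.82,  37.86, -58.07, 100.57,  36.09,  62.35,  10.28]), 'force': array([ 2.35, -3.03,  1.3 ]), 'ft_torque': array([-0.59, -0.57,  0.02]), 'tool_rot': array([-1.8000e+02,  7.0000e-02,  1.4184e+02])}
```

move_arm(
  translation=[
    [0,0,0],
    [0,0,0],
    [0,0,0],
    [0,0,0],
    [0,0,0],
    [0,0,0],
    [0,0,0],
    [0,0,0],
  ],
  spin=[0,0,0,0,0,-0.1,-0.24,-0.39],
  fingers=0.082,
)

```text
t: 10.15
ee_pos: [571.1, 42.0, 99.0]
tool_rot: [180.0, -0.0, 118.9]
force: [-0.6, 0.3, 0.4]
width: 81.7
gripper_force: 0.0
```

move_arm(
  translation=[
    [0,0,0],
    [0,0,0],
    [0,0,0],
    [0,0,0],
    [0,0,0],
    [0,0,0],
    [0,0,0],
    [0,0,0],
  ],
  spin=[-0.14,-0.29,-0.44,-0.59,-0.74,-0.89,-1.04,-1.19],
)

```text
t: 10.95
ee_pos: [571.1, 42.2, 99.1]
tool_rot: [180.0, -0.0, 50.7]
force: [-0.1, -0.1, 0.3]
width: 82.2
gripper_force: 0.0
```

move_arm(
  translation=[
    [0,0,0],
    [0,0,0],
    [0,0,0],
    [0,0,0],
    [0,0,0],
    [0,0,0],
    [0,0,0],
    [0,0,0],
  ],
  spin=[-0.14,-0.29,-0.44,-0.59,-0.74,-0.89,-1.0,-1.05],
)

```text
t: 11.75
ee_pos: [571.2, 42.3, 99.2]
tool_rot: [-180.0, -0.0, -9.3]
force: [0.4, -0.1, -0.4]
width: 81.8
gripper_force: 0.0
```

```bash
python3 - <<'E'
from h import *
st=read_state();print({k:st[k].round(2) for k in("joints","force","ft_torque","tool_rot")})
c,W=cloud("scene");
for n in("scene","side"):
    c,W=cloud(n);s=W.reshape(-1,3);col=c["color"].reshape(-1,3).max(1)
    for r,zz in((27,(150,180)),):
        m=(np.hypot(s[:,0]-571,s[:,1]-42)<24)&(col<75)&(s[:,2]>zz[0])&(s[:,2]<zz[1]);print(n,m.sum(),np.percentile(s[m][:,2],[50,80,90]))
E
```

```text
{'joints': array([   5.51,   27.11,  -20.94,  102.52,   11.85,   52.51, -119.88]), 'force': array([ 0.43, -0.08, -0.39]), 'ft_torque': array([-0.01, -0.01,  0.06]), 'tool_rot': array([-1.80e+02, -1.00e-02, -9.31e+00])}
scene 186 [166.96186852 167.56759537 168.01513895]
side 385 [165.96776931 166.91186656 167.56298678]
```

The cap top has risen from about 161 to 167, as expected for half a turn. Second stroke.

move_arm(
  translation=[
    [0,0,0],
    [0,0,0],
    [0,0,0],
    [0,0,0],
    [0,0,0],
    [0,0,0],
    [0,0,0],
    [0,0,0],
  ],
  spin=[0,0,0,0,0,0,0,0],
  fingers=0.05,
)

```text
t: 12.7
ee_pos: [571.1, 41.9, 99.0]
tool_rot: [180.0, 0.0, -9.1]
force: [-0.7, -0.5, 0.3]
width: 59.3
gripper_force: 45.0
```

move_arm(
  translation=[
    [0,0,0.0003],
    [0,0,0.0006],
    [0,0,0.0009],
    [0,0,0.0011],
    [0,0,0.0014],
    [0,0,0.0017],
    [0,0,0.002],
    [0,0,0.0021],
  ],
  spin=[0.14,0.29,0.44,0.59,0.74,0.89,1.03,1.1],
)

```text
t: 13.5
ee_pos: [571.7, 40.6, 101.3]
tool_rot: [179.9, 0.0, 54.2]
force: [1.4, -3.5, 1.7]
width: 59.3
gripper_force: 45.0
```

move_arm(
  translation=[
    [0,0,0.0003],
    [0,0,0.0006],
    [0,0,0.0009],
    [0,0,0.0011],
    [0,0,0.0014],
    [0,0,0.0017],
    [0,0,0.002],
    [0,0,0.0021],
  ],
  spin=[0.14,0.29,0.44,0.59,0.74,0.89,1.03,1.1],
)

```text
t: 14.3
ee_pos: [572.5, 40.3, 103.7]
tool_rot: [179.9, 0.1, 117.2]
force: [2.5, -4.0, 3.3]
width: 59.6
gripper_force: 45.0
```

move_arm(
  translation=[
    [0,0,0.0002],
    [0,0,0.0004],
    [0,0,0.0006],
    [0,0,0.0008],
    [0,0,0.0008],
    [0,0,0.0008],
    [0,0,0.0008],
    [0,0,0.0008],
  ],
  spin=[0.12,0.24,0.34,0.4,0.4,0.4,0.4,0.4],
)

```text
t: 15.1
ee_pos: [572.4, 41.2, 104.7]
tool_rot: [180.0, 0.1, 139.7]
force: [2.8, -3.9, 5.5]
width: 59.4
gripper_force: 45.0
```

```bash
python3 - <<'E'
from h import *
st=read_state();print({k:st[k].round(2) for k in("joints","force","ft_torque","tool_rot")})
E
```

```text
{'joints': array([ 28.61,  37.19, -57.64, 100.26,  35.24,  62.54,   8.82]), 'force': array([ 2.81, -3.95,  5.53]), 'ft_torque': array([-0.85, -0.83, -0.02]), 'tool_rot': array([1.7996e+02, 1.2000e-01, 1.3972e+02])}
```

move_arm(
  translation=[
    [0,0,0],
    [0,0,0],
    [0,0,0],
    [0,0,0],
    [0,0,0],
    [0,0,0],
    [0,0,0],
    [0,0,0],
  ],
  spin=[0,0,0,0,0,-0.1,-0.24,-0.39],
  fingers=0.082,
)

```text
t: 15.9
ee_pos: [571.0, 42.0, 103.9]
tool_rot: [-180.0, -0.0, 117.2]
force: [0.1, 0.4, -0.2]
width: 82.1
gripper_force: 0.0
```

move_arm(
  translation=[
    [0,0,0],
    [0,0,0],
    [0,0,0],
    [0,0,0],
    [0,0,0],
    [0,0,0],
    [0,0,0],
    [0,0,0],
  ],
  spin=[-0.14,-0.29,-0.44,-0.59,-0.74,-0.89,-1.04,-1.19],
)

```text
t: 16.7
ee_pos: [571.1, 42.1, 104.0]
tool_rot: [-180.0, -0.0, 49.0]
force: [0.7, -0.2, 0.3]
width: 82.1
gripper_force: 0.0
```

move_arm(
  translation=[
    [0,0,0],
    [0,0,0],
    [0,0,0],
    [0,0,0],
    [0,0,0],
    [0,0,0],
    [0,0,0],
    [0,0,0],
  ],
  spin=[-0.14,-0.29,-0.44,-0.59,-0.74,-0.89,-1.04,-1.15],
)

```text
t: 17.5
ee_pos: [571.1, 42.3, 104.0]
tool_rot: [-180.0, 0.0, -16.8]
force: [-0.2, -0.5, -0.4]
width: 81.9
gripper_force: 0.0
```

move_arm(
  translation=[
    [0,0,0],
    [0,0,0],
    [0,0,0],
    [0,0,0],
    [0,0,0],
    [0,0,0],
    [0,0,0],
    [0,0,0],
  ],
  spin=[0,0,0,0,0,0,0,0],
  fingers=0.05,
)

```text
t: 18.3
ee_pos: [571.2, 41.9, 104.0]
tool_rot: [180.0, 0.0, -16.5]
force: [1.2, 0.0, -0.9]
width: 59.6
gripper_force: 45.0
```

move_arm(
  translation=[
    [0,0,0.0003],
    [0,0,0.0006],
    [0,0,0.0009],
    [0,0,0.0011],
    [0,0,0.0014],
    [0,0,0.0017],
    [0,0,0.002],
    [0,0,0.0021],
  ],
  spin=[0.14,0.29,0.44,0.59,0.74,0.89,1.03,1.1],
)

```text
t: 19.1
ee_pos: [571.4, 40.7, 106.2]
tool_rot: [179.9, 0.0, 46.8]
force: [0.1, -2.7, 1.8]
width: 59.7
gripper_force: 45.0
```

move_arm(
  translation=[
    [0,0,0.0003],
    [0,0,0.0006],
    [0,0,0.0009],
    [0,0,0.0011],
    [0,0,0.0014],
    [0,0,0.0017],
    [0,0,0.002],
    [0,0,0.0021],
  ],
  spin=[0.14,0.29,0.44,0.59,0.74,0.89,1.03,1.1],
)

```text
t: 19.9
ee_pos: [572.4, 40.2, 108.7]
tool_rot: [179.9, 0.1, 109.7]
force: [2.2, -3.3, 4.8]
width: 59.6
gripper_force: 45.0
```

move_arm(
  translation=[
    [0,0,0.0002],
    [0,0,0.0004],
    [0,0,0.0006],
    [0,0,0.0008],
    [0,0,0.001],
    [0,0,0.001],
    [0,0,0.001],
    [0,0,0.001],
  ],
  spin=[0.12,0.24,0.36,0.48,0.5,0.5,0.5,0.5],
)

```text
t: 20.7
ee_pos: [572.3, 41.3, 109.8]
tool_rot: [180.0, 0.1, 138.0]
force: [1.8, -4.0, 4.6]
width: 59.6
gripper_force: 45.0
```

```bash
python3 - <<'E'
from h import *
st=read_state();print({k:st[k].round(2) for k in("joints","force","ft_torque","tool_rot")})
E
```

```text
{'joints': array([ 28.45,  36.6 , -57.25,  99.98,  34.42,  62.77,   7.74]), 'force': array([ 1.82, -3.95,  4.63]), 'ft_torque': array([-0.72, -0.74, -0.1 ]), 'tool_rot': array([1.7996e+02, 1.0000e-01, 1.3795e+02])}
```

About 1.36 turns in total, so the thread should have let go. A gentle trial lift.

move_arm(
  translation=[
    [0,0,0.0005],
    [0,0,0.001],
    [0,0,0.0015],
    [0,0,0.002],
    [0,0,0.0025],
    [0,0,0.003],
    [0,0,0.003],
    [0,0,0.003],
  ],
  spin=[0,0,0,0,0,0,0,0],
)

```text
t: 21.5
ee_pos: [571.1, 41.9, 112.2]
tool_rot: [-180.0, -0.0, 138.2]
force: [0.4, -0.3, -1.6]
width: 59.3
gripper_force: 45.0
```

move_arm(
  translation=[
    [0,0,0.003],
    [0,0,0.006],
    [0,0,0.01],
    [0,0,0.015],
    [0,0,0.02],
    [0,0,0.025],
    [0,0,0.03],
    [0,0,0.03],
  ],
  spin=[0,0,0,0,0,0,0,0],
)

```text
t: 22.3
ee_pos: [571.6, 42.2, 143.1]
tool_rot: [179.9, 0.0, 138.2]
force: [0.3, -0.4, -0.2]
width: 59.5
gripper_force: 45.0
```

```bash
python3 - <<'E'
from h import *
st=read_state();print(st["force"])
out=[]
for n,(r0,r1,c0,c1) in dict(scene=(130,300,200,370),side=(150,320,220,390)).items():
    c,W=cloud(n); out.append(cv2.resize(c["color"][r0:r1,c0:c1],(400,400)))
    s=W.reshape(-1,3);col=c["color"].reshape(-1,3)
    m=(s[:,2]>165)&(s[:,2]<205)&(np.hypot(s[:,0]-571,s[:,1]-42)<33)&(col.max(1)<60);print(n,np.percentile(s[m][:,2],[1,5,50,95,99]).round(1))
cv2.imwrite("pics/l1.png",np.hstack(out)[:,:,::-1])
E
```

```text
[ 0.25245325 -0.378189   -0.23103115]
scene [179.4 180.3 192.2 203.5 204.5]
side [177.7 179.4 191.5 203.7 204.9]
```

View pics/l1.png

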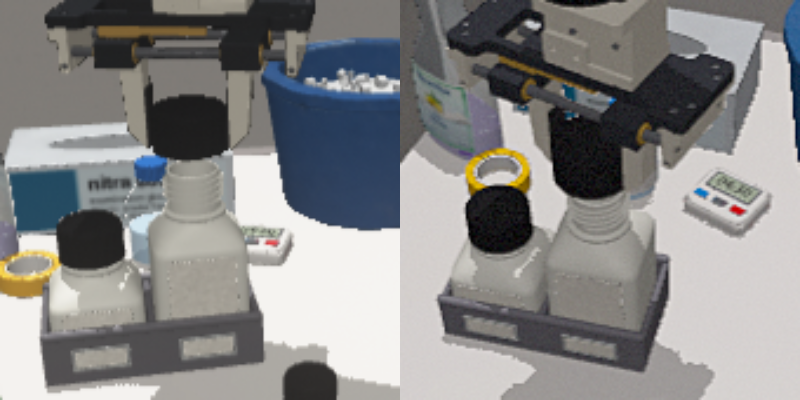

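The cap is clear of the threads, its lower edge at about 179, and the bottle is standing in its bay. Now to a point above the tray.

move_arm(
  translation=[
    [0,0,0.02],
    [-0.01,-0.014,0.03],
    [-0.03,-0.042,0.03],
    [-0.055,-0.077,0.03],
    [-0.08,-0.112,0.03],
    [-0.105,-0.147,0.03],
    [-0.13,-0.182,0.03],
    [-0.15,-0.21,0.03],
  ],
  spin=[0,0,0,0,0,0,0,0],
)

```text
t: 23.2
ee_pos: [419.3, -170.1, 171.8]
tool_rot: [-179.9, -0.0, 138.1]
force: [0.9, -0.9, -0.1]
width: 59.7
gripper_force: 45.0
```

move_arm(
  translation=[
    [-0.01,-0.014,0],
    [-0.016,-0.021,-0.01],
    [-0.016,-0.021,-0.03],
    [-0.016,-0.021,-0.05],
    [-0.016,-0.021,-0.07],
    [-0.016,-0.021,-0.08],
    [-0.016,-0.021,-0.08],
    [-0.016,-0.021,-0.08],
  ],
  spin=[0,0,0,0,0,0,0,0],
)

```text
t: 24.0
ee_pos: [405.7, -188.5, 92.5]
tool_rot: [180.0, -0.0, 138.2]
force: [-0.0, -0.7, 0.0]
width: 59.5
gripper_force: 45.0
```

```bash
python3 - <<'E'
from h import *
st=read_state();p=st["ee_pos"];print(p,st["tool_rot"].round(1),st["joints"].round(1),st["width"],st["force"])
out=[]
for n,(r0,r1,c0,c1) in dict(scene=(190,340,350,500),side=(240,400,370,530)).items():
    c,W=cloud(n); out.append(cv2.resize(c["color"][r0:r1,c0:c1],(400,400)))
    s=W.reshape(-1,3);col=c["color"].reshape(-1,3)
    m=(s[:,2]>50)&(s[:,2]<160)&(np.hypot(s[:,0]-p[0],s[:,1]-p[1])<35)&(col.max(1)<60);q=s[m]
    if len(q): print(n,len(q),np.percentile(q,[1,5,50,95,99],axis=0).round(1).tolist())
    m=(s[:,2]>13)&(s[:,2]<20)&(np.hypot(s[:,0]-405,s[:,1]+189)<110);q=np.ascontiguousarray(s[m][:,:2],dtype=np.float32)
    if len(q)>10: print("tray",len(q),cv2.minAreaRect(q.reshape(-1,1,2)))
cv2.imwrite("pics/t1.png",np.hstack(out)[:,:,::-1])
E
```

```text
[ 405.67680309 -188.45122831   92.50913673] [180.   -0.  138.2] [ 65.4  28.1 -61.9 117.5  31.4  52.8  34.6] 59.50154991894892 [-0.02467268 -0.69593982  0.01588466]
scene 634 [[373.8, -205.4, 128.7], [374.9, -202.4, 130.5], [387.1, -166.6, 146.5], [418.1, -156.2, 159.8], [421.8, -155.4, 160.0]]
tray 672 ((405.058349609375, -188.84921264648438), (155.579345703125, 128.60260009765625), 44.91316223144531)
side 916 [[373.7, -206.9, 128.5], [374.6, -202.8, 130.9], [390.4, -175.4, 155.1], [419.6, -157.3, 159.8], [425.5, -156.4, 160.0]]
tray 885 ((405.02655029296875, -189.8316192626953), (155.6627960205078, 128.33419799804688), 44.796024322509766)
```

View pics/t1.png

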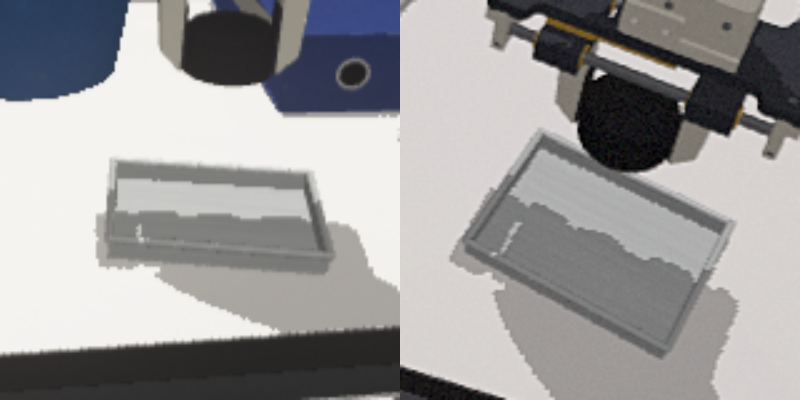

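The tray is at (405, -189), long side at 45°, empty and in line with the fingers. The cap is centred above it with its lower edge at about 128, so there is about 125 to go down. I'll descend 118, then ease in.

move_arm(
  translation=[
    [0,0,-0.02],
    [0,0,-0.045],
    [0,0,-0.07],
    [0,0,-0.09],
    [0,0,-0.105],
    [0,0,-0.114],
    [0,0,-0.118],
    [0,0,-0.118],
  ],
  spin=[0,0,0,0,0,0,0,0],
)

```text
t: 24.9
ee_pos: [405.5, -189.2, -25.5]
tool_rot: [180.0, 0.0, 138.2]
force: [-0.1, -0.1, -0.7]
width: 59.5
gripper_force: 45.0
```

move_arm(
  translation=[
    [0,0,-0.001],
    [0,0,-0.002],
    [0,0,-0.003],
    [0,0,-0.004],
    [0,0,-0.005],
    [0,0,-0.0055],
    [0,0,-0.006],
    [0,0,-0.006],
  ],
  spin=[0,0,0,0,0,0,0,0],
)

```text
t: 25.7
ee_pos: [405.2, -189.1, -31.1]
tool_rot: [-180.0, 0.0, 138.2]
force: [-3.8, 0.1, 13.5]
width: 59.8
gripper_force: 45.0
```

On the tray floor, contact 13 N. Ease off, open, lift away.

move_arm(
  translation=[
    [0,0,0.0004],
    [0,0,0.0004],
    [0,0,0.0004],
    [0,0,0.0004],
    [0,0,0.0004],
    [0,0,0.0004],
    [0,0,0.0004],
    [0,0,0.0004],
  ],
  spin=[0,0,0,0,0,0,0,0],
  fingers=0.078,
)

```text
t: 26.5
ee_pos: [405.2, -189.1, -31.4]
tool_rot: [180.0, -0.0, 138.2]
force: [0.5, 0.1, -0.6]
width: 77.8
gripper_force: 0.0
```

move_arm(
  translation=[
    [0,0,0.005],
    [0,0,0.015],
    [0,0,0.03],
    [0,0,0.055],
    [0,0,0.08],
    [0,0,0.11],
    [0,0,0.14],
    [0,0,0.15],
  ],
  spin=[0,0,0,0,0,0,0,0],
)

```text
t: 27.3
ee_pos: [406.6, -189.0, 121.7]
tool_rot: [179.9, 0.2, 138.2]
force: [-0.2, -0.2, -0.1]
width: 78.0
gripper_force: 0.0
```

```bash
python3 - <<'E'
from h import *
c,W=cloud("side");cs=camera("scene")
s=W.reshape(-1,3);col=c["color"].reshape(-1,3)
m=(s[:,2]>30)&(s[:,2]<45)&(np.hypot(s[:,0]-405,s[:,1]+189)<50)&(col.max(1)<60);print(np.percentile(s[m],[2,50,98],axis=0).round(1))
im=np.hstack([cv2.resize(x,(400,400)) for x in(cs["color"][150:350,200:500],c["color"][150:400,220:540])])
cv2.imwrite("pics/f1.png",im[:,:,::-1])
E
```

```text
[[ 374.5 -209.1   31.8]
 [ 400.1 -184.6   35.8]
 [ 426.8 -158.7   38.8]]
```

View pics/f1.png

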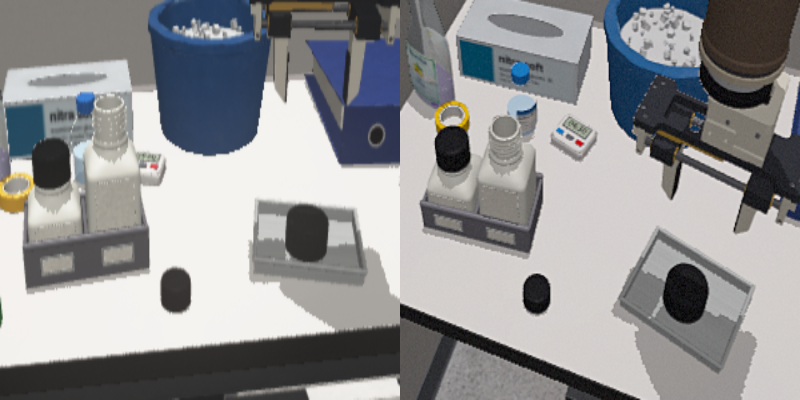

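The cap lies flat in the tray (left crop (307,233)) with its top at about 37. The open bottle stands in its bay at (110,150), and the other items look undisturbed. Handing in.

```bash
python3 -c "
from cell import *
print(hand_in())"
```

```text
the job is handed in; nothing more can be done
None
```

The taller bottle is open and still standing in its bay, its cap lies flat, open side down, in the steel tray, and the job was handed in at about 27 s with no verdict returned.

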